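Hold the sprung rib clamp open on a violin gluing board

ROBOT

A 6-joint arm with a two-finger parallel gripper is mounted at the origin on the work surface. World frame = base frame: x ahead of the robot, y to its left, z up, the work surface at z = 0. Lengths are in m, angles in rad, forces in N, time in s.
With the tool pointing down it reaches from about 0.275 to 0.825 m from the base axis. Payload 5.2 kg.
Tool frame: the origin (TCP) lies on the centre line of the jaws, within the pads' length; the fingertips stand 11 mm ahead of it and the grasp point (between the pads) lies 8 mm behind it (arm.tips_ahead is the distance from the TCP to the fingertips, in m); y points along the fingers, z is the direction in which the jaws open and shut, and the axes are right-handed (so a half turn about y gives the same grasp; the last joint's range is limited). The gripper opens to 93 mm and grips with 3 to 60 N. Pads are 15 mm wide; open, the fingers measure 128 mm over their backs; the gripper's body (75 mm by 188 mm) begins 65 mm behind the grasp point.
Start: joints at [-1.504, 0.259, 1.535, -0, 1.348, -0.203], TCP at [0.147, -0.53, 0.23] pointing down, gripper open.
Joint ranges: [-3.14, 3.14], [-0.91, 2.08], [0.19, 2.58], [-1.22, 4.36], [0.22, 2.71], [-3.12, 3.12]. Speed limits (rad/s): [2.57, 2.57, 3.14, 3.14, 3.14, 3.14].

INTERFACE

Orientations are given as a unit quaternion [w, x, y, z].
In Python, from bench import arm gives the robot as it stands.
- The arm moves only by the tool move_arm, never from a script. Its argument "motion" is a list of rows, each a list of 3 entries, a list of its own where there are three numbers: the finger opening in cm, from 0 to 9.3, then the shift along the tool's x, y, z in cm, then the turn about the tool's y in degrees. A call has 1 to 12 rows; each row shifts and turns the commanded pose from where the row before left it, along the tool's axes as they then stand; what a row does not reach is not made up. A row lasts 1/10 s, in which the tool goes at most 50 mm and 8.59 degrees, less where a joint would pass 70% of its speed; a pose out of reach is approached as far as the arm can. A call is refused whole if a number of a shift passes 5 or a number of a turn 8.59, either way. A call with a gripper value outside its range is refused whole. The fingers move at their own pace and stop on an object; "newtons" is the grip in N (left out, the last holds). Time passes only in rows, so rows that do not move let the fingers close. It gives the time, the measured TCP pose, the force and the opening at its end, in the units of the state.
- arm.get_state(): the state, without advancing time (a new reading comes with each control period).
- arm.read_camera(name): name is "scene" or "top"; returns a dict with "color" (420x560x3 uint8, red, green, blue), "z_map" (420x560 float32, m along the optical axis (not along the pixel's ray), 0 where there is no reading), "fx", "fy", "cx", "cy" (pixels), "k1" (the pictures are not rectified: a ray, as slopes to the right and down, at radius r is drawn at 1 + k1 r^2 times it, then the intrinsics apply), "rvec" (rotation vector, rad) and "tvec" (3), from world to camera coordinates, as OpenCV has them. Camera axes: x right, y down, z forward; pixel columns grow to the right and rows downward; lengths in m; the calibration is good to about 2 mm. A picture is of the moment at which its call begins.
- arm.hand_in(): hands the job in, once; it reports no verdict.
The state is a dict: "time_s": time; "qpos": joint angles; "qvel": joint speeds; "effort": joint torques, N m; "eef_pos": TCP position; "orientation": TCP orientation; "force": force on the tool from outside, world axes, zero at the start; "moment": the same for the moment, N m; "opening": finger opening in m.
Only numpy, scipy, OpenCV 4.12 (cv2) and the standard library are available. Lean on these libraries where they do the work, as an engineer would, in place of code of your own. Each camera call takes 0.05 s, during which the arm holds its last target.

TASK

I need to slip a lining strip in behind the sprung clamp on the violin rib frame. Slide the clamp's carriage along its rail all the way up against the end stop beside the rib frame and lock it there by turning its knob fully clockwise; then swing the sprung arm by its upright handle clockwise, away from the ribs, until it is hard against its stop pin. Finish while holding the arm there against its spring - do not let go - and leave the plane, the jar and the block where they are.

Things in the scene. Friction and masses are not known exactly. Their poses are not given: they have to be found in the camera images.
- jig: Fixed plywood gluing board, 380 x 660 x 18 mm. Origin on the bench; x points away from the robot at yaw 0, y along the rail, z up. It spans x -145 to 235, y -280 to 380. Aluminium rail: 40 wide, top z = 32, along y at x = -60 from y = -250 to 28, where a steel end stop (top z = 52) closes it. A pale violin rib frame (top z = 49) is fixed on the +y side of the arm.
- carriage (a joint): Slide of the grey carriage (64 x 153 mm, top z = 60 mm; carries knob and sprung arm) along the rail, m: 0 = fully backed off, 0.08 = home against the end stop (mechanical limit), growing to the board's +y. With the knob loose it slides against 2 N of friction, and winding the arm tends to push it back off the stop; the tight knob holds it by friction.
- knob (a joint): Clamp knob angle, rad: 0 = loose, 1.5 = fully tight (mechanical limit), growing clockwise seen from above. It begins to bite at about 0.7, takes 0.1 to 0.2 N m and stays where it is left.
- knob_grip (a point): Middle of the clamp knob's black grip bar, on the knob's axis, z = 91 mm. The bar is 46 mm long along this frame's x, 13 thick along y, 28 high (z 75 to 103), and turns with the knob; z is up. Under it is a hub of 15 mm radius. The knob rides on the carriage, 90 mm from the arm's pivot (to the board's -y); pushing the knob slides the carriage.
- pivot (a joint): Angle of the sprung arm about its upright pivot on the carriage, rad: 0 = at rest towards the rib frame, 1.22 = hard against the stop pin (mechanical limit), growing clockwise seen from above. A spring returns it: 0.32 N m at rest, 0.74 N m at the stop (about 6.5 N sideways at the handle).
- swing_arm: The sprung aluminium arm, a flat bar 22 mm wide (z 83 to 94 mm) with an upright handle and, hanging below the handle on the rib side, a cork-faced pad reaching down to z = 36 mm. The origin lies on the pivot axis at z = 82 mm; this frame's x points along the arm to the handle, z up.
- handle_grip (a point): Grip point on the arm's upright handle: a round dark wooden peg of 16 mm diameter, 115 mm from the pivot axis along the arm. This point is on the peg's axis at z = 132 mm; the peg stands from z = 94 to 150 mm.
- thumb_plane: Bystander: small brass plane, 62 x 26 mm, about 40 mm high, loose on the board. The origin is under its centre.
- glue_jar: Bystander: round closed jar, 52 mm diameter, 68 mm high, loose on the board. The origin is under its centre.
- caul: Bystander: cork-topped wooden block, 30 x 75 x 28 mm, loose on the board. The origin is under its centre.

How it is judged:
By the outcome, as a careful person would: the job done as asked, in the order asked, and still so for the second after the job is handed in, while the arm keeps its last pose, push and grip.
It also fails if it takes over 54 s, if anything falls off the work surface, if the arm or the gripper's body presses on something with over 40 N, if the wrist force passes 120 N, or if a joint passes its speed limit or range.

## Working session

There is one attempt and no reset: what is moved stays moved. The work goes in short steps, Python scripts to look and compute and a tool call to move; the robot and the scene stay as the last step left them, time stands still between calls to the robot, and variables do not carry over. Pictures are saved under pics/ and viewed, and the job is handed in when it is done.

Besides the shell and the picture viewer there is one more tool, called after ">>>" by a JSON object that holds its "api" and its "payload", one argument or row to a line. move_arm: Moves the arm, as the interface text tells. Its arguments: {"type":"object","properties":{"motion":{"type":"array"},"newtons":{"type":"number"}},"required":["motion"]}

```bash
mkdir -p pics; ls
cat > h.py <<'E'
import numpy as np, cv2, json
from bench import arm
def cam(name):
    c=arm.read_camera(name); return c
def save(c,fn): cv2.imwrite('pics/'+fn,c['color'][:,:,::-1])
def ray(c,u,v):
    # undistort
    xd=(u-c['cx'])/c['fx']; yd=(v-c['cy'])/c['fy']; x,y=xd,yd
    for _ in range(30):
        f=1+c['k1']*(x*x+y*y); x,y=xd/f,yd/f
    R=cv2.Rodrigues(np.array(c['rvec'],float))[0]; t=np.array(c['tvec'],float).ravel()
    return -R.T@t, R.T@np.array([x,y,1.0]), R,t
def onz(c,u,v,z):
    o,d,_,_=ray(c,u,v); s=(z-o[2])/d[2]; return o+s*d
def depth(c,u,v):
    o,d,_,_=ray(c,u,v); return o+d*float(c['z_map'][int(round(v)),int(round(u))])
def proj(c,p):
    _,_,R,t=ray(c,0,0); q=R@np.asarray(p)+t; x,y=q[:2]/q[2]; f=1+c['k1']*(x*x+y*y)
    return c['fx']*x*f+c['cx'], c['fy']*y*f+c['cy']
E
python3 - <<'E'
from h import *
for n in('scene','top'):
    c=cam(n); save(c,n+'0.png'); print(n,ray(c,280,210)[:2])
s=arm.get_state(); print({k:np.round(v,3) for k,v in s.items()}, arm.tips_ahead)
E
```

```text
pics
scene (array([ 1.15961537, -0.22451471,  0.66667706]), array([-0.65324625,  0.36847869, -0.66152104]))
top (array([0.57820341, 0.07175346, 1.04952786]), array([ 0.03881841, -0.00713123, -0.9992473 ]))
{'time_s': np.float64(0.1), 'qpos': array([-1.504,  0.259,  1.536, -0.   ,  1.348, -0.203]), 'qvel': array([-0.   , -0.001, -0.003,  0.   ,  0.001, -0.001]), 'effort': array([ 3.0000e-03, -4.3821e+01, -2.8464e+01,  7.2000e-02,  3.6000e-02,
       -0.0000e+00]), 'eef_pos': array([ 0.147, -0.53 ,  0.229]), 'orientation': array([ 0.095, -0.095,  0.701, -0.7  ]), 'force': array([-0.611,  0.477, -0.712]), 'moment': array([-0.039, -0.044,  0.01 ]), 'opening': np.float64(0.093)} 0.011
```

View pics/scene0.png

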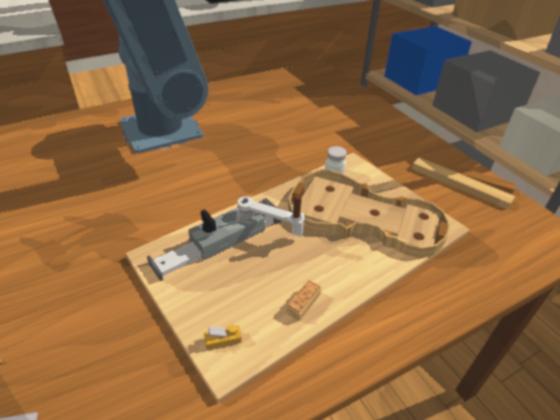

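View pics/top0.png

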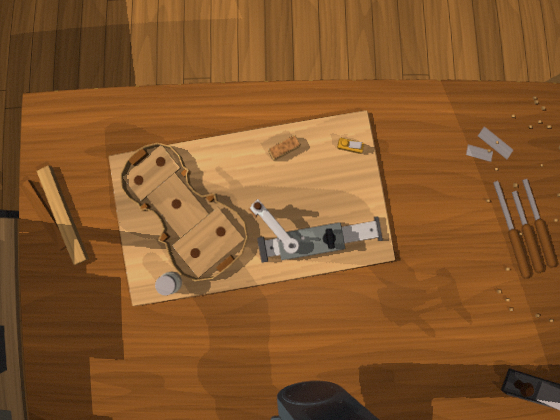

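The scene view shows the jig ahead of the arm. In the top view, the knob is near (330,239), the pivot near (291,244), the handle near (257,207) and the end stop near (268,248). The jar is at (169,283), the block at (284,147) and the plane at (351,145).

Run:
```python
from h import *
c=cam('top')
im=c['color'][180:280,230:400,::-1]
cv2.imwrite('pics/topcrop.png',cv2.resize(im,None,fx=4.5,fy=4.5,interpolation=cv2.INTER_CUBIC))
s=cam('scene')
cv2.imwrite('pics/scrop.png',cv2.resize(s['color'][170:290,130:330,::-1],None,fx=4,fy=4,interpolation=cv2.INTER_CUBIC))
# board corners
for uv in((109,158),(368,111),(395,260),(133,305)): print(uv,onz(c,*uv,.018).round(4))
for n,uv,z in(('knob',(330,239),.103),('piv',(291,244),.09),('hand',(257,207),.15)):
    print(n,onz(c,*uv,z).round(4),depth(c,*uv).round(4))
```

```text
(109, 158) [0.7584 0.4901 0.018 ]
(368, 111) [ 0.8609 -0.1614  0.018 ]
(395, 260) [ 0.4887 -0.2155  0.018 ]
(133, 305) [0.3919 0.4324 0.018 ]
knob [ 0.5474 -0.0454  0.103 ] [ 0.5475 -0.0453  0.1041]
piv [0.5379 0.0418 0.09  ] [0.5384 0.0422 0.1019]
hand [0.6207 0.1141 0.15  ] [0.6207 0.1142 0.1491]
```

View pics/topcrop.png

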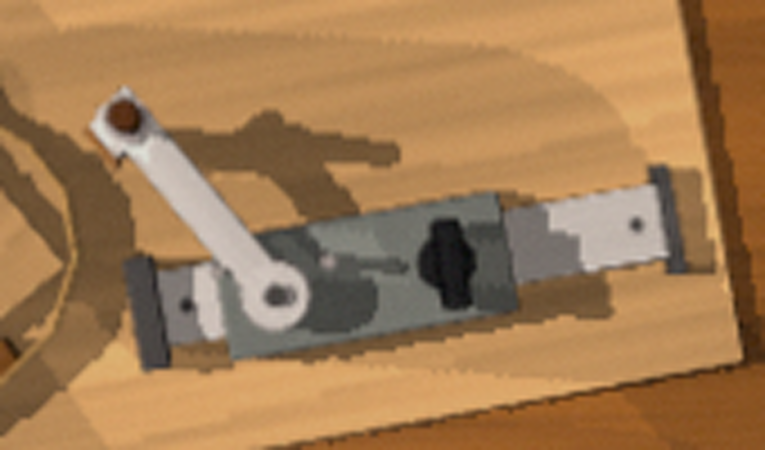

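View pics/scrop.png

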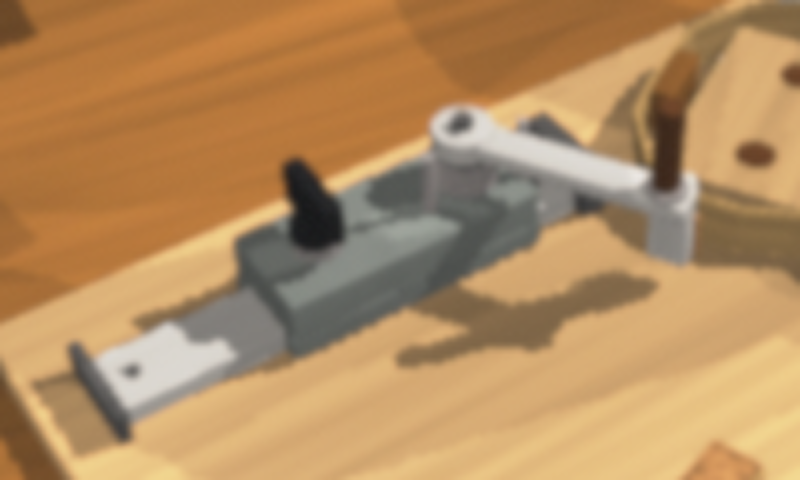

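```bash
cat >> h.py <<'E'
def cloud(c):
    h,w=c['z_map'].shape; v,u=np.mgrid[:h,:w]
    K=np.array([[c['fx'],0,c['cx']],[0,c['fy'],c['cy']],[0,0,1.]])
    uv=np.stack([u.ravel(),v.ravel()],1).astype(float)
    n=cv2.undistortPoints(uv[:,None],K,np.array([c['k1'],0,0,0.]))[:,0]
    z=c['z_map'].ravel().astype(float); _,_,R,t=ray(c,0,0)
    P=(np.c_[n,np.ones(len(n))]*z[:,None]-t)@R
    P[z==0]=np.nan
    return P.reshape(h,w,3)
YAW=0.1465; O=np.array([.5878,.0803])
ex=np.array([np.cos(YAW),np.sin(YAW)]); ey=np.array([-ex[1],ex[0]])
def b2w(x,y): return O+x*ex+y*ey
def w2b(p): d=np.asarray(p)[...,:2]-O; return np.stack([d@ex,d@ey],-1)
def toolR():
    from scipy.spatial.transform import Rotation as Ro
    q=arm.get_state()['orientation']; return Ro.from_quat([q[1],q[2],q[3],q[0]]).as_matrix()
def need(p):
    "shift in tool axes (cm) to TCP target p"
    return (toolR().T@(np.asarray(p)-arm.get_state()['eef_pos'])*100).round(2)
E
cat > look.py <<'E'
from h import *
c=cam('top'); P=cloud(c); B=w2b(P); Z=P[...,2]; col=c['color'].astype(int)
def rep(n,m):
    q=B[m]*1000
    if len(q)<3: print(n,len(q)); return
    r=cv2.minAreaRect(q.astype(np.float32)); print(n,len(q),'mean',q.mean(0).round(1),'z',Z[m].mean().round(4),'rect',np.round(r[0],1),np.round(r[1],1),round(r[2],1),'bbox',q.min(0).round(1),q.max(0).round(1), 'world',P[m].mean(0).round(4))
near=(np.abs(B[...,0]+.06)<.05)&(B[...,1]<.06)&(B[...,1]>-.27)
dark=col.max(-1)<60
rep('knobbar',near&dark&(Z>.092)&(Z<.112))
rep('carriage',near&(Z>.055)&(Z<.066))
rep('stop',near&(Z>.046)&(Z<.055)&(B[...,1]>0.01))
rep('ring',near&(Z>.095)&(Z<.108)&~dark)
rep('rail',near&(Z>.028)&(Z<.036))
inb=(np.abs(B[...,0]-.045)<.2)&(np.abs(B[...,1]-.05)<.35)
rep('peg',inb&(Z>.143)&(Z<.156))
rep('jar',inb&(Z>.06)&(Z<.1)&(B[...,1]>.15))
rep('caul',inb&(B[...,0]>.09)&(np.abs(B[...,1])<.1)&(Z>.035)&(Z<.06))
rep('plane',inb&(B[...,0]>.09)&(B[...,1]<-.1)&(Z>.03)&(Z<.08))
E
python3 look.py
python3 - <<'E'
from h import *
print(toolR().round(3))
E
```

```text
knobbar 123 mean [ -56.6 -118.9] z 0.103 rect [ -57.  -119.4] [13.2 44.1] 88.7 bbox [ -79.1 -126.4] [ -34.8 -112.6] world [ 0.5491 -0.0456  0.103 ]
carriage 1309 mean [-57.5 -81.8] z 0.0607 rect [-56.2 -55.4] [ 64.2 198.9] 0.1 bbox [ -88.3 -154.8] [-24.  44.] world [ 0.5429 -0.009   0.0607]
stop 158 mean [-55.3  37.6] z 0.0522 rect [-56.5  37.7] [59.6 16. ] 0.5 bbox [-86.3  29.6] [-26.7  45.6] world [0.5276 0.1094 0.0522]
ring 244 mean [-47.2 -27. ] z 0.0977 rect [-48.8 -54.3] [131.9  57.4] 78.0 bbox [ -78.1 -124.8] [-10.3   5.8] world [0.5451 0.0467 0.0977]
rail 772 mean [ -55.9 -143. ] z 0.0329 rect [ -52.8 -106.8] [285.6  58.7] 88.9 bbox [ -84.6 -249.7] [-23.9  35.6] world [ 0.5534 -0.0693  0.0329]
peg 44 mean [42.7 28.5] z 0.1504 rect [43.  28.9] [14.4 14.4] 16.0 bbox [35.4 21.4] [50.4 36.4] world [0.6259 0.1147 0.1504]
jar 367 mean [-98.7 267.8] z 0.0843 rect [-99.5 270.1] [45.  47.2] 5.4 bbox [-122.4  246.2] [-77.1 293.6] world [0.4511 0.3309 0.0843]
caul 400 mean [173.2 -53.8] z 0.0457 rect [174.6 -54.1] [30.8 75. ] 19.2 bbox [149.  -93.7] [199.4 -15.4] world [0.7671 0.0523 0.0457]
plane 285 mean [ 152.6 -214.5] z 0.0434 rect [ 153.8 -216.3] [62.7 27.2] 70.2 bbox [ 132.2 -249.5] [ 174.6 -183.5] world [ 0.7701 -0.1097  0.0434]
[[-0.964 -0.     0.267]
 [-0.267  0.001 -0.964]
 [-0.    -1.    -0.001]]
```

The knob bar measures 13 x 44 mm and the peg is 115.7 mm from the pivot, both as expected. The carriage has about 31 mm to go to the stop. Next I'll turn the tool to line up with the bar.

>>> {"api": "move_arm", "payload": {
  "motion": [
    [9.3,[0,0,0],7.1],
    [9.3,[0,0,0],0]
  ]
}}

```text
time_s: 0.45
eef_pos: [0.1466, -0.53, 0.2295]
orientation: [0.051, -0.051, 0.705, -0.705]
force: [-0.2, 0.0, -1.1]
opening: 0.0937
```

Run:
```python
from h import *
print(toolR().round(3), need([.549,-.046,.088]), arm.get_state()['qpos'].round(3))
```

```text
[[-0.99  -0.     0.144]
 [-0.144  0.    -0.99 ]
 [-0.    -1.    -0.   ]] [-46.79  14.16 -42.1 ] [-1.504  0.259  1.535 -0.     1.348 -0.078]
```

>>> {"api": "move_arm", "payload": {
  "motion": [
    [9.3,[-2.6,0,-2.3],0],
    [9.3,[-2.6,0,-2.3],0],
    [9.3,[-2.6,0,-2.3],0],
    [9.3,[-2.6,0,-2.3],0],
    [9.3,[-2.6,0,-2.3],0],
    [9.3,[-2.6,0,-2.3],0],
    [9.3,[-2.6,0,-2.3],0],
    [9.3,[-2.6,0,-2.3],0],
    [9.3,[-2.6,0,-2.3],0],
    [9.3,[-2.6,0,-2.3],0],
    [9.3,[-2.6,0,-2.3],0],
    [9.3,[-2.6,0,-2.3],0]
  ]
}}

```text
time_s: 1.65
eef_pos: [0.4159, -0.2105, 0.2298]
orientation: [-0.053, 0.053, -0.705, 0.705]
force: [0.3, -0.6, 1.0]
opening: 0.093
```

>>> {"api": "move_arm", "payload": {
  "motion": [
    [9.3,[-2.6,0,-2.4],0],
    [9.3,[-2.6,0,-2.4],0],
    [9.3,[-2.6,0,-2.4],0],
    [9.3,[-2.6,0,-2.4],0],
    [9.3,[-2.6,0,-2.4],0],
    [9.3,[-2.6,0,-2.4],0],
    [6,[0,2,0],0],
    [6,[0,2,0],0],
    [6,[0,0,0],0]
  ]
}}

```text
time_s: 2.55
eef_pos: [0.5469, -0.0456, 0.1869]
orientation: [0.051, -0.055, 0.706, -0.704]
force: [0.0, -0.2, 0.4]
opening: 0.0733
```

Run:
```python
from h import *
print(toolR().round(3), need([.549,-.046,.088]), arm.get_state()['qpos'].round(3))
c=cam('scene'); save(c,'s1.png')
```

```text
[[-0.989 -0.006  0.149]
 [-0.149  0.002 -0.989]
 [ 0.005 -1.    -0.002]] [-0.26  9.89  0.1 ] [-0.286  0.292  1.597 -0.     1.258  1.135]
```

View pics/s1.png

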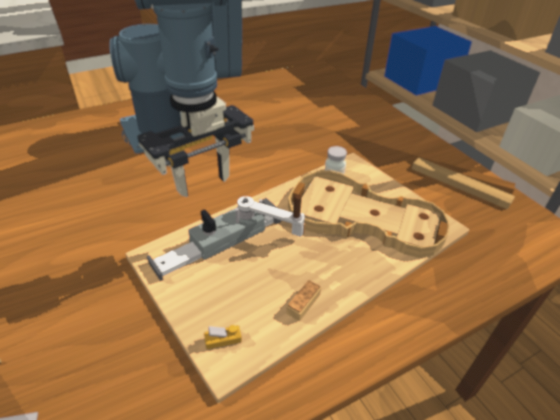

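The open gripper hangs above the knob, with the fingertips near (182,190) and (223,178). Now I'll descend over the bar.

>>> {"api": "move_arm", "payload": {
  "motion": [
    [6,[-0.2,2.5,0.1],0],
    [6,[0,2.5,0],0],
    [6,[0,2,0],0],
    [6,[0,1.5,0],0],
    [6,[0,1.0,0],0],
    [6,[0,0,0],0],
    [6,[0,0,0],0]
  ]
}}

```text
time_s: 3.3
eef_pos: [0.5514, -0.0476, 0.0956]
orientation: [-0.052, 0.051, -0.705, 0.705]
force: [0.4, -0.6, 0.0]
opening: 0.0598
```

Run:
```python
from h import *
print(need([.549,-.046,.088]), w2b(arm.get_state()['eef_pos'][:2]))
c=cam('scene'); cv2.imwrite('pics/s2.png',cv2.resize(c['color'][100:280,100:340,::-1],None,fx=3,fy=3))
```

```text
[ 0.21  0.76 -0.19] [-0.05472291 -0.12121629]
```

View pics/s2.png

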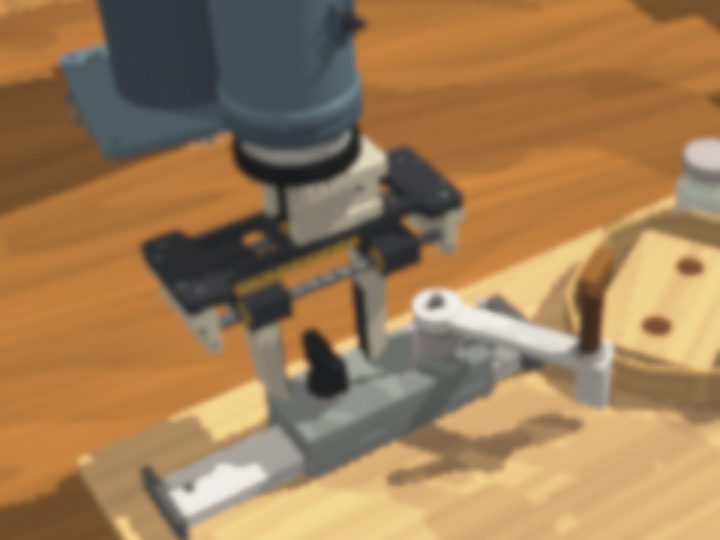

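The jaws straddle the knob bar, with the bar at about (322,365) in the crop between the two fingers. Now I'll centre on it, lower the last bit and grip.

>>> {"api": "move_arm", "payload": {
  "motion": [
    [6,[0.2,0.7,-0.2],0],
    [6,[0,0,0],0],
    [1,[0,0,0],0],
    [0.5,[0,0,0],0],
    [0.5,[0,0,0],0],
    [0.5,[0,0,0],0],
    [0.5,[0,0,0],0]
  ],
  "newtons": 45
}}

```text
time_s: 4.05
eef_pos: [0.5487, -0.0455, 0.0881]
orientation: [-0.052, 0.051, -0.705, 0.705]
force: [-0.3, 0.9, 8.5]
opening: 0.0246
```

>>> {"api": "move_arm", "payload": {
  "motion": [
    [0.5,[0,0,0],0],
    [0.5,[0,0,0],0],
    [0.5,[0,0,0],0]
  ]
}}

```text
time_s: 4.35
eef_pos: [0.5489, -0.0455, 0.0882]
orientation: [-0.052, 0.051, -0.705, 0.705]
force: [-0.6, 1.5, 4.8]
opening: 0.0128
```

Gripped at 12.8 mm, which matches the bar. Now I'll slide towards the stop along tool −z.

>>> {"api": "move_arm", "payload": {
  "motion": [
    [0.5,[0,0,-0.4],0],
    [0.5,[0,0,-0.6],0],
    [0.5,[0,0,-0.6],0],
    [0.5,[0,0,-0.6],0],
    [0.5,[0,0,-0.5],0],
    [0.5,[0,0,0],0]
  ]
}}

```text
time_s: 4.95
eef_pos: [0.5448, -0.0184, 0.0882]
orientation: [-0.052, 0.051, -0.705, 0.705]
force: [0.4, 0.8, 5.4]
opening: 0.0125
```

```bash
python3 look.py|head -3; python3 -c "
from h import *
s=arm.get_state();print(w2b(s['eef_pos'][:2]),s['force'].round(1),s['opening'])"
```

```text
knobbar 0
carriage 216 mean [-63.6  -3.4] z 0.0604 rect [-57.   -7.2] [ 60.7 100.9] 3.4 bbox [-88.3 -55.9] [-24.3  43.5] world [0.5254 0.0677 0.0604]
stop 158 mean [-55.8  37.6] z 0.0523 rect [-56.5  37.7] [59.7 16. ] 0.1 bbox [-86.3  29.7] [-26.6  45.7] world [0.5271 0.1094 0.0523]
[-0.05687171 -0.09136401] [-0.6  0.7  6.3] 0.012565773468713952
```

>>> {"api": "move_arm", "payload": {
  "motion": [
    [0.5,[0,0,-0.2],0],
    [0.5,[0,0,-0.1],0],
    [0.5,[0,0,-0.1],0],
    [0.5,[0,0,-0.1],0],
    [0.5,[0,0,0],0]
  ]
}}

```text
time_s: 5.5
eef_pos: [0.5443, -0.0145, 0.0882]
orientation: [-0.052, 0.051, -0.705, 0.706]
force: [-2.0, -2.8, 5.8]
opening: 0.0127
```

>>> {"api": "move_arm", "payload": {
  "motion": [
    [0.5,[0,0,-0.1],0],
    [0.5,[0,0,-0.1],0],
    [0.5,[0,0,0],0]
  ]
}}

```text
time_s: 5.8
eef_pos: [0.5443, -0.0144, 0.0882]
orientation: [-0.052, 0.051, -0.704, 0.707]
force: [-0.9, -8.8, 3.7]
opening: 0.0126
```

The carriage is against the stop: no further motion and about 9 N reaction. Now I'll turn the knob clockwise.

>>> {"api": "move_arm", "payload": {
  "motion": [
    [0.5,[0,0,0],6],
    [0.5,[0,0,0],8],
    [0.5,[0,0,0],8],
    [0.5,[0,0,0],8],
    [0.5,[0,0,0],8],
    [0.5,[0,0,0],8],
    [0.5,[0,0,0],8],
    [0.5,[0,0,0],8],
    [0.5,[0,0,0],8],
    [0.5,[0,0,0],6],
    [0.5,[0,0,0],0]
  ]
}}

```text
time_s: 6.9
eef_pos: [0.5437, -0.0153, 0.0883]
orientation: [0.393, -0.395, -0.585, 0.589]
force: [-2.6, -12.1, 6.9]
opening: 0.0124
```

```bash
cat > st.py <<'E'
from h import *
s=arm.get_state();R=toolR();print('tool z in board deg',np.degrees(np.arctan2(R[1,2],R[0,2])-YAW).round(1),'tcp b',w2b(s['eef_pos'][:2])*1000,'F board',s['force'][:2]@ex,s['force'][:2]@ey,s['force'][2],'M',s['moment'].round(3),s['opening'],s['qpos'].round(2),s['time_s'])
E
python3 st.py
```

```text
tool z in board deg -166.2 tcp b [-57.59059586 -88.10198399] F board -4.385784723773615 -11.624597168349764 6.93102363091755 M [-2.068  0.511 -0.063] 0.01242608354708643 [-0.23  0.38  1.73 -0.01  1.02  2.53] 6.9
```

>>> {"api": "move_arm", "payload": {
  "motion": [
    [0.5,[0,0,0],4],
    [0.5,[0,0,0],4],
    [0.5,[0,0,0],2],
    [0.5,[0,0,0],0]
  ]
}}

```text
time_s: 7.3
eef_pos: [0.5435, -0.0153, 0.0883]
orientation: [0.442, -0.445, -0.549, 0.553]
force: [-2.5, -12.2, 6.2]
opening: 0.0129
```

```bash
python3 st.py
```

```text
tool z in board deg -176.0 tcp b [-57.75832647 -88.12145722] F board -4.270685389953916 -11.703826254363285 6.186659064470252 M [-2.094  0.557  0.168] 0.012858659684639343 [-0.23  0.38  1.73 -0.01  1.02  2.7 ] 7.3
```

>>> {"api": "move_arm", "payload": {
  "motion": [
    [0.5,[0,0,0],3],
    [0.5,[0,0,0],2],
    [0.5,[0,0,0],0]
  ]
}}

```text
time_s: 7.6
eef_pos: [0.5435, -0.015, 0.0884]
orientation: [0.465, -0.468, -0.53, 0.533]
force: [-3.2, -11.0, 6.8]
opening: 0.0128
```

```bash
python3 st.py
```

```text
tool z in board deg -180.9 tcp b [-57.76559571 -87.79277709] F board -4.771118418110054 -10.4065833461734 6.7736807901689895 M [-1.837  0.575  0.866] 0.012751084288862746 [-0.23  0.38  1.73 -0.01  1.02  2.79] 7.6
```

The moment jumped to 0.87 N m against its stop, so the knob is fully tight. Now I'll release and lift.

>>> {"api": "move_arm", "payload": {
  "motion": [
    [6,[0,0,0],0],
    [6,[0,0,0],0],
    [6,[0,0,0],0],
    [6,[0,0,0],0],
    [6,[0,0,0],0],
    [6,[0,-1,0],0],
    [6,[0,-2,0],0],
    [6,[0,-3,0],0],
    [6,[0,-3,0],0],
    [6,[0,-2,0],0],
    [6,[0,0,0],0]
  ]
}}

```text
time_s: 8.7
eef_pos: [0.5452, -0.0121, 0.2012]
orientation: [-0.465, 0.469, 0.532, -0.53]
force: [-0.1, -0.0, 1.0]
opening: 0.0602
```

```bash
python3 st.py; python3 look.py
python3 - <<'E'
from h import *
c=cam('top'); cv2.imwrite('pics/t3.png',cv2.resize(c['color'][130:320,200:420,::-1],None,fx=3,fy=3))
c=cam('scene'); cv2.imwrite('pics/s3.png',cv2.resize(c['color'][100:280,100:340,::-1],None,fx=3,fy=3))
E
```

```text
tool z in board deg -181.0 tcp b [-55.68713966 -85.22733768] F board -0.13559426553208748 -0.008906083488529521 0.983515785820918 M [ 0.086 -0.068  0.044] 0.060219234247079555 [-0.23  0.27  1.6   0.    1.27  2.79] 8.7
knobbar 0
carriage 594 mean [-57.1 -13.2] z 0.0606 rect [-56.4  -6. ] [ 63.9 100.1] 0.2 bbox [-88.4 -56. ] [-24.3  44. ] world [0.5332 0.0589 0.0606]
stop 137 mean [-57.1  38.3] z 0.0523 rect [-56.7  37.9] [15.6 59.3] 89.9 bbox [-86.4  30.2] [-27.1  45.7] world [0.5258 0.1098 0.0523]
ring 249 mean [-46.5   7. ] z 0.0975 rect [-42.   13.6] [77.1 45. ] 57.8 bbox [-72.6 -30.2] [-10.1  39.5] world [0.5407 0.0805 0.0975]
rail 12 mean [ -32.9 -198.3] z 0.033 rect [ -32.3 -104.8] [280.6  14.6] 89.6 bbox [ -40.6 -245.1] [-24.4  35.5] world [ 0.5842 -0.1207  0.033 ]
peg 42 mean [42.7 59.5] z 0.1504 rect [42.8 59.2] [13.7 13.6] 36.9 bbox [35.8 52. ] [49.6 67. ] world [0.6213 0.1454 0.1504]
jar 367 mean [-99.1 267.8] z 0.0843 rect [-99.7 269.4] [44.6 46.6] 1.0 bbox [-122.1  246. ] [-77.4 292.7] world [0.4507 0.3307 0.0843]
caul 398 mean [173.4 -54.3] z 0.0459 rect [174.5 -54.2] [30.9 75.2] 18.9 bbox [150.1 -93.9] [200.1 -15.4] world [0.7673 0.0519 0.0459]
plane 287 mean [ 152.4 -214.6] z 0.0437 rect [ 154.3 -216.4] [62.2 27.4] 68.7 bbox [ 132.7 -248.7] [ 174.8 -184.4] world [ 0.7699 -0.1098  0.0437]
```

View pics/t3.png

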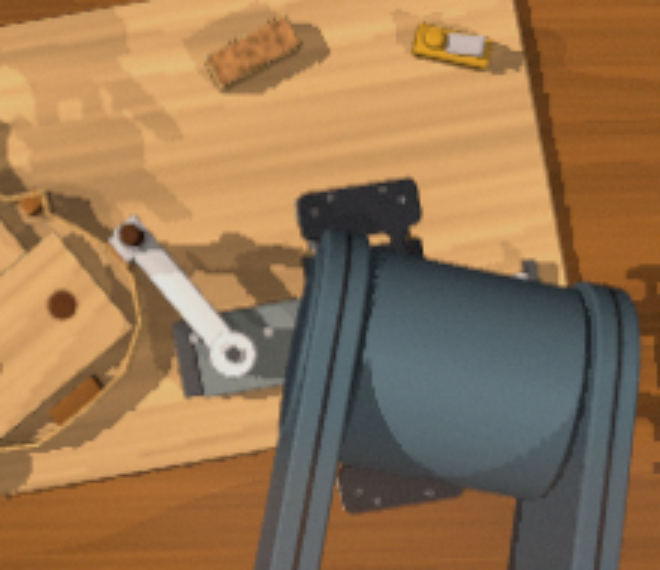

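View pics/s3.png

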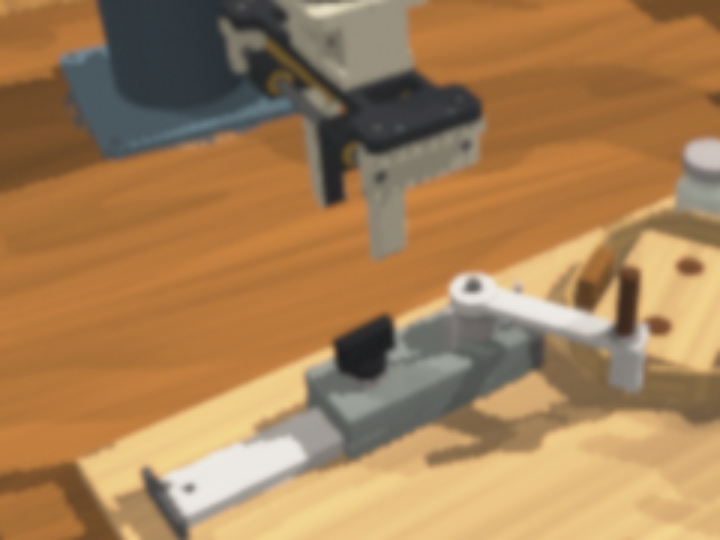

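The top crop shows the carriage touching the stop at (185,360), and the scene crop shows the knob bar now along the rail at (365,345). Peg and pivot fit at 115 mm. Bystanders haven't moved. Next I'll turn the gripper so the jaws lie along the arm's tangent.

>>> {"api": "move_arm", "payload": {
  "motion": [
    [6,[0,0,0],-8.5],
    [6,[0,0,0],-8.5],
    [6,[0,0,0],-8.5],
    [6,[0,0,0],-8.5],
    [6,[0,0,0],-8.5],
    [6,[0,0,0],-8.5],
    [6,[0,0,0],-8.5],
    [6,[0,0,0],-8.5],
    [6,[0,0,0],-8.5],
    [6,[0,0,0],-8.5],
    [6,[0,0,0],-8.5],
    [6,[0,0,0],-8.5]
  ]
}}

```text
time_s: 10.05
eef_pos: [0.5424, -0.0117, 0.1957]
orientation: [0.12, -0.122, 0.697, -0.696]
force: [0.3, 0.3, 0.8]
opening: 0.0601
```

>>> {"api": "move_arm", "payload": {
  "motion": [
    [6,[0,0,0],-8.5],
    [6,[0,0,0],-8.5],
    [6,[0,0,0],-2],
    [6,[0,0,0],0]
  ]
}}

```text
time_s: 10.45
eef_pos: [0.5425, -0.0117, 0.1959]
orientation: [0.231, -0.233, 0.669, -0.667]
force: [-1.0, 0.6, -0.2]
opening: 0.0598
```

```bash
python3 st.py
python3 - <<'E'
from h import *
p=b2w(.0428,.0593); print(p,need([*p,.124]),toolR().round(3))
E
```

```text
tool z in board deg -60.0 tcp b [-58.24463192 -84.38954098] F board -0.9038010079893699 0.7054726952734908 -0.19644458133162276 M [-0.009 -0.026  0.021] 0.059846808953757887 [-0.23  0.27  1.6   0.    1.27  0.67] 10.45
[0.62148512 0.14521258] [-15.95   7.18  -7.38] [[-0.784 -0.003  0.621]
 [-0.621  0.001 -0.784]
 [ 0.002 -1.    -0.003]]
```

>>> {"api": "move_arm", "payload": {
  "motion": [
    [6,[-1.5,0,-0.7],0],
    [6,[-2.9,0,-1.3],0],
    [6,[-3,0,-1.4],0],
    [6,[-3,0,-1.4],0],
    [6,[-3,0,-1.4],0],
    [6,[-2.5,0,-1.2],0],
    [6,[0,0,0],0],
    [6,[0,0,0],0]
  ]
}}

```text
time_s: 11.25
eef_pos: [0.6218, 0.146, 0.1966]
orientation: [0.232, -0.233, 0.668, -0.668]
force: [0.4, -0.7, -0.5]
opening: 0.06
```

```bash
python3 st.py
python3 - <<'E'
from h import *
p=b2w(.0428,.0593); print(p,need([*p,.124]))
E
```

```text
tool z in board deg -60.0 tcp b [43.27181736 60.00215851] F board 0.26290401126970975 -0.7173901896148557 -0.4735996533332615 M [-0.037 -0.048 -0.008] 0.060035797249060635 [ 0.06  0.44  1.35 -0.    1.35  0.96] 11.25
[0.62148512 0.14521258] [0.06 7.26 0.04]
```

>>> {"api": "move_arm", "payload": {
  "motion": [
    [6,[0,1.5,0],0],
    [6,[0,2,0],0],
    [6,[0,2,0],0],
    [6,[0,1.2,0],0],
    [6,[0,0.5,0],0],
    [6,[0,0,0],0],
    [6,[0,0,0],0]
  ]
}}

```text
time_s: 11.95
eef_pos: [0.6228, 0.1446, 0.1266]
orientation: [-0.233, 0.232, -0.668, 0.668]
force: [0.5, 0.6, 0.6]
opening: 0.0603
```

```bash
python3 st.py
python3 - <<'E'
from h import *
p=b2w(.0428,.0593); print(p,need([*p,.124]))
c=cam('scene'); cv2.imwrite('pics/s4.png',cv2.resize(c['color'][60:280,140:400,::-1],None,fx=2.7,fy=2.7))
E
```

```text
tool z in board deg -60.1 tcp b [44.01475543 58.50057525] F board 0.6040037634885939 0.5008090150945779 0.6132473273487402 M [-0.044 -0.028 -0.056] 0.060279134383801496 [ 0.05  0.49  1.44 -0.    1.2   0.96] 11.95
[0.62148512 0.14521258] [ 0.07  0.26 -0.13]
```

View pics/s4.png

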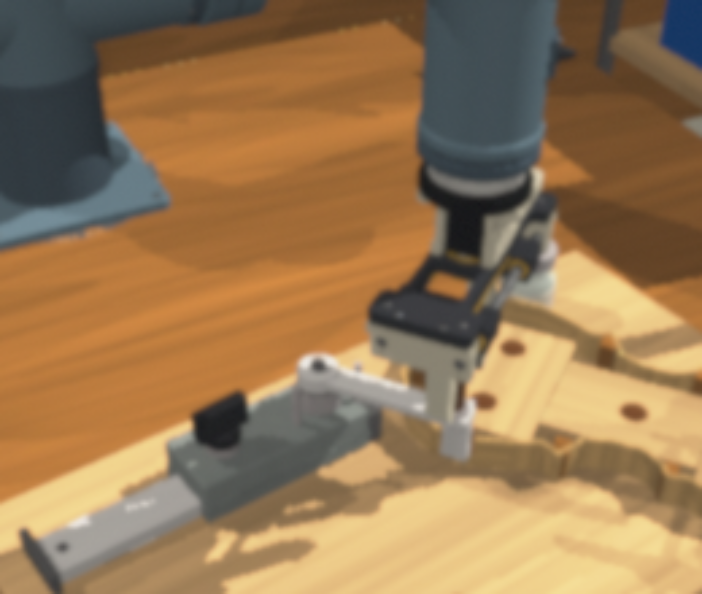

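The peg, at about (462,390), sits between the fingers. Now I'll centre and grip.

>>> {"api": "move_arm", "payload": {
  "motion": [
    [6,[0.1,0.2,-0.1],0],
    [1,[0,0,0],0],
    [1,[0,0,0],0],
    [1,[0,0,0],0],
    [1,[0,0,0],0],
    [1,[0,0,0],0],
    [1,[0,0,0],0],
    [1,[0,0,0],0]
  ],
  "newtons": 35
}}

```text
time_s: 12.8
eef_pos: [0.6206, 0.1455, 0.1237]
orientation: [0.232, -0.232, 0.668, -0.668]
force: [-1.5, 2.6, 1.0]
opening: 0.0152
```

```bash
python3 st.py
```

```text
tool z in board deg -60.0 tcp b [41.93001428 59.70903424] F board -1.0805154262812997 2.7907228697836004 0.9774139084576929 M [0.262 0.136 0.049] 0.015182029619253832 [0.06 0.49 1.45 0.   1.2  0.96] 12.8
```

>>> {"api": "move_arm", "payload": {
  "motion": [
    [1,[0.04,0,1.0],5],
    [1,[0.04,0,1.0],5],
    [1,[0.04,0,1.0],5],
    [1,[0,0,0],0]
  ]
}}

```text
time_s: 13.2
eef_pos: [0.6362, 0.119, 0.1236]
orientation: [0.142, -0.143, 0.693, -0.692]
force: [-2.8, 3.1, 1.6]
opening: 0.0154
```

```bash
cat >> st.py <<'E'
d=w2b(s['eef_pos'][:2])-np.array([-.0566,.0015]); print('r',np.hypot(*d),'ang',np.degrees(np.arctan2(d[1],d[0])))
E
python3 st.py
```

```text
tool z in board deg -75.1 tcp b [53.49203006 31.19631652] F board -2.3338496145210765 3.4962220452643393 1.6095600334206026 M [0.444 0.348 0.022] 0.0154088788411022 [0.01 0.51 1.42 0.   1.21 1.18] 13.2
r 0.11402686655820389 ang 15.09573430000668
```

It's tracking the arc well. I'll continue the swing.

>>> {"api": "move_arm", "payload": {
  "motion": [
    [1,[0.04,0,1.0],5],
    [1,[0.04,0,1.0],5],
    [1,[0.04,0,1.0],5],
    [1,[0.04,0,1.0],5],
    [1,[0.04,0,1.0],5],
    [1,[0.04,0,1.0],5],
    [1,[0.04,0,1.0],5],
    [1,[0,0,0],0]
  ]
}}

```text
time_s: 14.0
eef_pos: [0.6428, 0.0513, 0.1237]
orientation: [-0.072, 0.071, 0.704, -0.703]
force: [-3.1, 6.3, 0.6]
opening: 0.0151
```

```bash
python3 st.py
```

```text
tool z in board deg -110.0 tcp b [ 50.1940768  -36.76816505] F board -2.117215221599952 6.644654917687831 0.5966801053313492 M [0.781 0.361 0.102] 0.015146844898195417 [-0.09  0.51  1.43  0.    1.2   1.68] 14.0
r 0.11344349825538455 ang -19.71443122167793
```

>>> {"api": "move_arm", "payload": {
  "motion": [
    [1,[0.04,0,1.0],5],
    [1,[0.04,0,1.0],5],
    [1,[0.04,0,0.6],3],
    [1,[0,0,0],0]
  ]
}}

```text
time_s: 14.4
eef_pos: [0.6351, 0.0272, 0.1237]
orientation: [-0.15, 0.15, 0.692, -0.691]
force: [-0.5, 5.9, 0.6]
opening: 0.0154
```

```bash
python3 st.py
```

```text
tool z in board deg -122.9 tcp b [ 39.00422063 -59.40421795] F board 0.33982344419665766 5.9411563682714945 0.6213255344782841 M [0.902 0.165 0.14 ] 0.015385273397884173 [-0.13  0.49  1.46  0.    1.19  1.86] 14.4
r 0.11335559433222643 ang -32.498982084652354
```

>>> {"api": "move_arm", "payload": {
  "motion": [
    [1,[0.04,0,0.6],3],
    [1,[0.02,0,0.4],2],
    [1,[0,0,0.2],1],
    [1,[0,0,0],0]
  ]
}}

```text
time_s: 14.8
eef_pos: [0.6297, 0.0168, 0.1237]
orientation: [-0.185, 0.186, 0.683, -0.682]
force: [1.0, 5.4, 1.3]
opening: 0.0152
```

```bash
python3 st.py
```

```text
tool z in board deg -128.8 tcp b [ 32.22080598 -68.94838189] F board 1.7852617351714022 5.188548357537676 1.3105288202686387 M [ 0.824 -0.077  0.18 ] 0.015215839824892339 [-0.15  0.48  1.47  0.    1.19  1.95] 14.8
r 0.11336714729499296 ang -38.41975583926389
```

>>> {"api": "move_arm", "payload": {
  "motion": [
    [1,[0,0,0.2],1],
    [1,[0,0,0.1],0],
    [1,[0,0,0],0],
    [1,[0,0,0],0]
  ]
}}

```text
time_s: 15.2
eef_pos: [0.6284, 0.0146, 0.1237]
orientation: [-0.191, 0.192, 0.681, -0.68]
force: [1.0, 6.0, 0.5]
opening: 0.0151
```

```bash
python3 st.py
```

```text
tool z in board deg -129.8 tcp b [ 30.57989532 -70.96010407] F board 1.853215301747137 5.832727241987641 0.5133156167607504 M [ 0.948 -0.157  0.062] 0.015146496256083358 [-0.15  0.48  1.48  0.    1.18  1.96] 15.2
r 0.11336137274519219 ang -39.73187234842336
```

>>> {"api": "move_arm", "payload": {
  "motion": [
    [1,[0,0,0.1],0.5],
    [1,[0,0,0.1],0.5],
    [1,[0,0,0],0]
  ]
}}

```text
time_s: 15.5
eef_pos: [0.6281, 0.0141, 0.1237]
orientation: [-0.197, 0.198, 0.68, -0.678]
force: [4.0, 9.7, -1.7]
opening: 0.0154
```

```bash
python3 st.py
```

```text
tool z in board deg -130.8 tcp b [ 30.22998532 -71.41214417] F board 5.367214828851035 9.056918375394542 -1.7351090893478658 M [ 1.473 -0.495  0.221] 0.015355825851220051 [-0.16  0.48  1.48  0.    1.18  1.98] 15.5
r 0.11338265792400284 ang -40.020569077587275
```

>>> {"api": "move_arm", "payload": {
  "motion": [
    [1,[0,0,0.1],0],
    [1,[0,0,0],0]
  ]
}}

```text
time_s: 15.7
eef_pos: [0.628, 0.0139, 0.1237]
orientation: [-0.196, 0.198, 0.681, -0.677]
force: [5.8, 11.8, -1.9]
opening: 0.0152
```

```bash
python3 st.py
```

```text
tool z in board deg -130.8 tcp b [ 30.1113     -71.56821568] F board 7.4571291566215105 10.82280302430332 -1.8749962311350394 M [ 1.826 -0.774  0.21 ] 0.015176942881854429 [-0.16  0.48  1.48  0.01  1.18  1.98] 15.7
r 0.1133922999546747 ang -40.11952665780854
```

The force is twice the spring's and the arm has stopped moving, after a sweep of about 70° (1.22 rad = 69.9°). I'll hold for a second and look.

>>> {"api": "move_arm", "payload": {
  "motion": [
    [1,[0,0,0],0],
    [1,[0,0,0],0],
    [1,[0,0,0],0],
    [1,[0,0,0],0],
    [1,[0,0,0],0],
    [1,[0,0,0],0],
    [1,[0,0,0],0],
    [1,[0,0,0],0],
    [1,[0,0,0],0],
    [1,[0,0,0],0]
  ]
}}

```text
time_s: 16.7
eef_pos: [0.6281, 0.0139, 0.1238]
orientation: [-0.196, 0.198, 0.681, -0.677]
force: [5.7, 12.0, -2.4]
opening: 0.0155
```

```bash
python3 st.py; python3 look.py
python3 - <<'E'
from h import *
c=cam('top'); cv2.imwrite('pics/t5.png',cv2.resize(c['color'][130:320,140:420,::-1],None,fx=2.8,fy=2.8))
c=cam('scene'); cv2.imwrite('pics/s5.png',cv2.resize(c['color'][100:300,130:380,::-1],None,fx=3,fy=3))
E
```

```text
tool z in board deg -130.8 tcp b [ 30.13878926 -71.5685547 ] F board 7.42029405906173 11.031270917709003 -2.385484664916251 M [ 1.793 -0.732  0.187] 0.01548838815319355 [-0.16  0.48  1.48  0.    1.18  1.98] 16.7
r 0.1134135408535883 ang -40.11070881043793
knobbar 118 mean [-56.2 -88.2] z 0.1035 rect [-56.3 -88.3] [13.2 45.1] 4.5 bbox [ -63.5 -110.6] [-48.7 -66. ] world [ 0.545  -0.0151  0.1035]
carriage 1074 mean [-58.2 -58.5] z 0.0607 rect [-56.4 -39.8] [ 64.2 167.8] 0.2 bbox [ -88.4 -123.8] [-24.2  44. ] world [0.5387 0.0139 0.0607]
stop 142 mean [-56.2  38.2] z 0.0524 rect [-56.3  37.9] [59.1 15.7] 0.6 bbox [-85.8  29.9] [-26.7  45.7] world [0.5267 0.1099 0.0524]
ring 80 mean [-33.8 -22.6] z 0.097 rect [-37.8 -38.4] [ 55.7 138.9] 3.0 bbox [ -67.2 -108.6] [-10.   30.9] world [0.5576 0.053  0.097 ]
rail 171 mean [ -60.9 -191.5] z 0.0327 rect [ -49.9 -107.3] [286.3  51.3] 89.3 bbox [ -77.  -250.5] [-24.   35.6] world [ 0.5556 -0.1181  0.0327]
peg 0
jar 367 mean [-99.  267.8] z 0.0841 rect [-99.8 269.5] [46.5 45.1] 64.1 bbox [-123.4  245.7] [-77.4 292.8] world [0.4507 0.3308 0.0841]
caul 365 mean [174.3 -54.1] z 0.046 rect [174.6 -54.2] [30.6 74.8] 18.9 bbox [148.8 -93.8] [199.2 -15.4] world [0.7682 0.0522 0.046 ]
plane 284 mean [ 152.5 -214.3] z 0.0435 rect [ 154.3 -216.3] [62.3 27.1] 68.7 bbox [ 132.8 -249. ] [ 175.2 -184.8] world [ 0.77   -0.1094  0.0435]
```

View pics/t5.png

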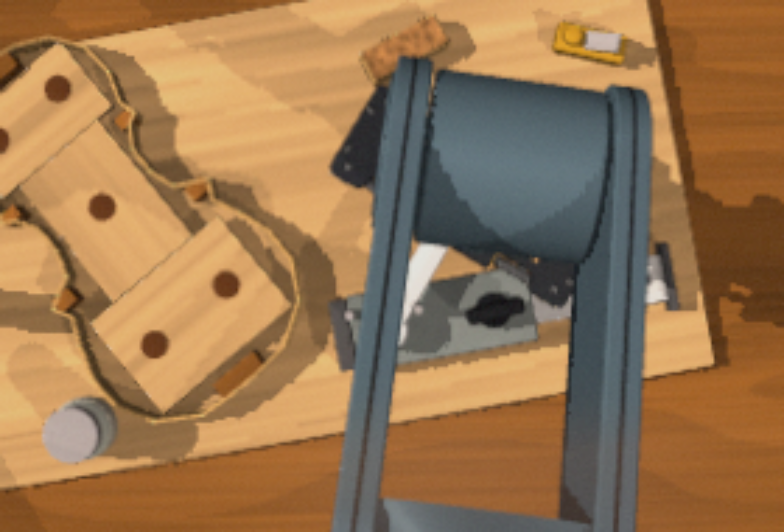

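View pics/s5.png

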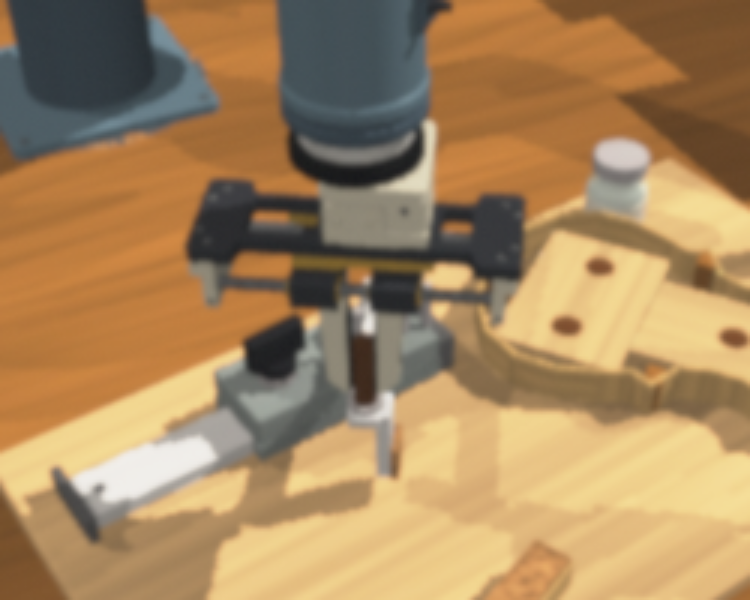

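The peg is still gripped at about (365,370) in the scene crop. The carriage is on its stop with no gap, and the knob bar is 4.5° off the rail direction (fully tight would leave 4.1°). The bystanders haven't moved. Handing in.

```bash
python3 -c "
from h import *
print(arm.hand_in())"
```

```text
the job is handed in; nothing more can be done
None
```

The clamp is home and locked. The robot still has the sprung arm's handle gripped, holding it hard against its stop pin. I handed the job in at about 17 s of the 54 s allowed; no verdict was reported.

- **Carriage:** I slid it about 31 mm by the knob until it stopped moving, with about 9 N of reaction. The last picture puts its front edge 0.6 mm from the stop face, within the camera error.
- **Knob:** I turned it clockwise until it hit its limit, with the torque rising to about 0.87 N m. The bar ended 4.5° off the rail direction; fully tight would leave 4.1°.
- **Arm:** I swung it about 70° clockwise (the limit is 69.9°). The handle push is about 13 N against the 6.5 N spring, and it stayed steady through a one-second hold.
- **Plane, jar and block:** these measured where they started, to within about 1 mm.

Two small disagreements:
- **Board position:** my fitted board origin was about 3 mm off the stated rail position, so I worked from measured positions instead.
- **Radius:** at the end the gripper was at about 113 mm from the pivot instead of 115 mm, which did no harm.

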